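Cover the ice bucket and hold the ball case open

ROBOT

A 6-joint arm with a two-finger parallel gripper is mounted at the origin on the work surface. World frame = base frame: x ahead of the robot, y to its left, z up, the work surface at z = 0. Lengths are in m, angles in rad, forces in N, time in s.
With the tool pointing down it reaches from about 0.225 to 0.875 m from the base axis. Payload 3.4 kg.
Tool frame: the origin (TCP) lies at the very end of the fingers, on their centre line; the grasp point (between the pads) lies behind it (manip.grasp_offset is the z of the grasp point in the tool frame, in m); z points along the fingers, y is the line along which they close (so a half turn about z gives the same grasp; the last joint's range is limited). The gripper opens to 85 mm and grips with 20 to 120 N. Pads are 22 mm wide; open, the fingers measure 114 mm over their backs; the gripper's body (76 mm by 85 mm) begins 54 mm behind the grasp point. The pads swing forward as they close: fully open they stand 13 mm farther back than shut.
Start: joints at [1.106, 0.276, 1.505, -0, 1.361, -0.121], TCP at [0.194, 0.541, 0.231] pointing down, gripper open.
Joint ranges: [-2.89, 2.89], [-0.75, 2.08], [0.22, 2.7], [-1.18, 4.32], [0.11, 2.71], [-2.7, 2.7]. Speed limits (rad/s): [2.57, 2.57, 3.14, 3.14, 3.14, 3.14].

INTERFACE

Orientations are given as a unit quaternion [w, x, y, z].
In Python, from rig import manip gives the robot as it stands.
- The arm moves only by the shell command python3 -m pendant 'ROWS' [FORCE]. ROWS is JSON, a list of rows, each an object of numbers: "dx", "dy", "dz": the shift along the tool's x, y, z in m; "rx", "ry", "rz": the turn, a rotation vector about the tool's x, y, z in degrees; "hand": the finger opening in m, from 0 to 0.0854. In form: [{"dx": .., "dy": .., "dz": .., "rx": .., "ry": .., "rz": .., "hand": ..}, ...]. A call has 1 to 12 rows; each row shifts and turns the commanded pose from where the row before left it, along the tool's axes as they then stand; what a row does not reach is not made up. A row lasts 1/12 s, in which the tool goes at most 41.7 mm and 7.16 degrees, less where a joint would pass 70% of its speed; a pose out of reach is approached as far as the arm can. A call is refused whole if a number of a shift passes 0.0417 or a number of a turn 7.16, either way. A call with a gripper value outside its range is refused whole. The fingers move at their own pace and stop on an object; FORCE is the grip in N (left out, the last holds). Time passes only in rows, so rows that do not move let the fingers close. It gives the time, the measured TCP pose, the force, the opening and the grip force at its end, in the units of the state.
- manip.get_state(): the state, without advancing time (a new reading comes with each control period).
- manip.get_image(name): name is "side" or "top" or "wrist"; returns a dict with "frame" (420x560x3 uint8, red, green, blue), "fx", "fy", "cx", "cy" (pixels), "position" and "attitude" of the camera in the world; the wrist camera has in their place "mount" (4x4, takes a point from camera to tool coordinates, whose origin is the TCP and whose axes are the flange's). Camera axes: x right, y up, looking along -z (the intrinsics and any distortion apply to the point x, -y, -z); pixel columns grow to the right and rows downward; lengths in m; the calibration is good to about 2 mm. The wrist camera is an equidistant fisheye: a pixel r from the principal point sees the ray r / f radians off the axis. A picture is of the moment at which its call begins: read the wrist's pose just before it. There is no depth.
- manip.sign_off(): hands the job in; it is judged then, once.
The state is a dict: "clock": time; "qpos": joint angles; "qd": joint speeds; "effort": joint torques, N m; "position": TCP position; "ee_rot": TCP orientation; "contact_force": force on the tool from outside, world axes, zero at the start; "moment": the same for the moment, N m; "width": finger opening in m; "gripper_force": force on a finger pad.
Only numpy, scipy, OpenCV 4.12 (cv2) and the standard library are available. Lean on these libraries where they do the work, as an engineer would, in place of code of your own. Each camera call takes 0.05 s, during which the arm holds its last target. There are 200 camera calls.

TASK

The ice bucket's cover has been left lying on top of the closed billiard ball case on the bar. Set it back on the bucket, without dropping it, so that it sits seated and level, and let go of it; then lift the lid of the ball case and hold it open at about 45 degrees, so that somebody can take out the balls. Finish while still holding the lid there, because it falls shut by itself, and leave the bottle, the tumbler and the chalk alone.

Things in the scene. Friction and masses are not known exactly. Their poses are not given: they have to be found in the camera images.
- ball_case: Square wooden case full of billiard balls, fixed to the bar, 260 x 260 mm, 85 mm high without its lid. Origin: centre of its underside, on the bar top; z up. Its lid hinges on the top edge of the case's own -x side (the side towards the robot), and the handle is near the +x side.
- case_lid (a joint): Angle of the case's lid, rad: 0 closed, grows as the edge with the handle rises, 0.785 is 45 degrees, stop at 1.35. The lid is a 260 x 260 mm wooden plate, 12 mm thick (closed, its top is 97.5 mm above the bar), about 0.5 kg; no spring, almost no friction: it falls shut from every angle. The hinge axis is parallel to the case's y axis.
- case_hinge (a point): Middle of the lid's hinge axis: 130 mm from the case's centre along the case's -x, 85.5 mm above the bar. Its axes turn with the lid: x from the hinge towards the handle's edge, z out of the lid's top.
- case_handle (a point): Middle of the brass handle's grip on the lid: a bow with a straight round bar 10 mm thick, parallel to the case's y axis, on two 10 mm legs 100 mm apart. The bar's axis is 35 mm above the lid's top, 225 mm from the hinge along the lid and 35 mm from the lid's free edge. Its axes turn with the lid: y along the bar, z out of the lid's top.
- bucket: Round steel ice bucket, loose, about 0.9 kg, 130 mm high, outside diameter 130 mm at the rim and 112 mm at the foot, wall 3 mm, with ice below the upper 25 mm. Origin: centre of its underside; z up.
- bucket_rim (a point): Centre of the bucket's mouth at the height of the rim, 130 mm above its underside. The mouth is 124 mm wide inside.
- bucket_cover: Loose round steel cover, about 0.18 kg. Origin: centre of its underside, z up. From below: chamfered plug, 117 mm diameter, 0 to 8 mm; flange, 138 mm diameter, 8 to 13 mm; upright cylindrical black knob, 28 mm diameter, 13 to 48 mm. It starts plug down on the case's lid. Seated, the plug is in the mouth and the flange on the rim: origin 8 mm below the rim.
- bottle: Bystander: closed green bottle, 72 mm diameter, 230 mm high, at the far side of the bar. Origin: centre of its underside.
- tumbler: Bystander: drinking glass, 80 mm diameter, 90 mm high, on the left of the bar. Origin: centre of its underside.
- chalk: Bystander: cue chalk block, 24 x 24 x 22 mm, on the right of the bar. Origin: centre of its underside.
Not all that is in view belongs to the job. Of the things shaped like the bucket_cover, the steel one is meant.

How it is judged:
On the way:
1. the cover is seated level on the bucket and let go, with the case still closed (horizontal distance between bucket_cover and bucket_rim below 0.007 m and z of bucket_cover in the frame of bucket_rim between -0.011 and -0.0055 m and angle between the z axis of bucket_cover and the z axis of bucket, either way round below 0.04 rad and angle between bucket's own z axis and vertical below 0.04 rad and contact force between the fingers and bucket_cover below 0.05 N and value of joint case_lid below 0.06 rad), for 0.3 s.
At the end, for the whole second after the job is handed in: Lid held still by the fingers (over 0.5 N) at 45 degrees +-7.4, propped by nothing loose. Cover let go on the bucket: within 7 mm of its centre, plug 5.5 to 11 mm below the rim, level with it within 0.04 rad; bucket upright within 0.04 rad. Bystanders upright, moved under 30 mm (value of joint case_lid between 0.655 and 0.915 rad and velocity of joint case_lid between -0.05 and 0.05 rad/s and contact force between the fingers and case_lid above 0.5 N and contact force between case_lid and bottle below 0.1 N and contact force between case_lid and tumbler below 0.1 N and contact force between case_lid and chalk below 0.1 N and contact force between case_lid and bucket below 0.1 N and contact force between case_lid and bucket_cover below 0.1 N and horizontal distance between bucket_cover and bucket_rim below 0.007 m and z of bucket_cover in the frame of bucket_rim between -0.011 and -0.0055 m and angle between the z axis of bucket_cover and the z axis of bucket, either way round below 0.04 rad and angle between bucket's own z axis and vertical below 0.04 rad and contact force between the fingers and bucket_cover below 0.05 N and angle between each of bottle, tumbler, chalk's own z axis and vertical below 0.3 rad and distance of each of bottle, tumbler, chalk from where it was at the start of the episode below 0.03 m); the arm keeps its last pose, push and grip.
It fails at once if the bottle, the tumbler or the chalk is pushed away (over 30 mm) or knocked over (distance of any of bottle, tumbler, chalk from where it was at the start of the episode above 0.03 m or angle between any of bottle, tumbler, chalk's own z axis and vertical above 0.5 rad).
It fails at once if the cover is dropped: free of the fingers more than 30 mm above the bucket's rim (z of bucket_cover in the frame of bucket_rim above 0.03 m and contact force between the fingers and bucket_cover below 0.02 N).
It fails at once if the bucket is tipped or the cover is turned on edge (angle between bucket's own z axis and vertical above 0.4 rad or angle between bucket_cover's own z axis and vertical above 0.8 rad).
It also fails if it takes over 58 s, if anything falls off the work surface, if the arm or the gripper's body presses on something with over 40 N, if the wrist force passes 120 N, or if a joint passes its speed limit or range.

## Working session

There is one attempt and no reset: what is moved stays moved. The work goes in short steps, Python scripts to look and compute and a shell command to move; the robot and the scene stay as the last step left them, time stands still between calls to the robot, and variables do not carry over. Pictures are saved under pics/ and viewed, at most 10 in all, crops included, and the job is handed in when it is done.

```bash
ls; mkdir -p pics; cat > h.py <<'E'
import numpy as np,cv2,json
from rig import manip
from scipy.spatial.transform import Rotation as R
E
python3 - <<'E'
from h import *
for n in ("side","top"):
    d=manip.get_image(n); cv2.imwrite(f"pics/{n}0.png",d["frame"][:,:,::-1])
    print(n,{k:v for k,v in d.items() if k!="frame"})
s=manip.get_state(); print(s); print(manip.grasp_offset)
d=manip.get_image("wrist"); cv2.imwrite("pics/wrist0.png",d["frame"][:,:,::-1]);print({k:v for k,v in d.items() if k!="frame"})
E
```

```text
pics
side {'fx': 442.843599705379, 'fy': 442.843599705379, 'cx': 284.414100147542, 'cy': 207.8997123995932, 'position': array([ 0.14080588, -1.02806129,  0.80647759]), 'attitude': array([ 0.86285245,  0.4707087 , -0.08790363, -0.16183917])}
top {'fx': 421.0722870253411, 'fy': 421.0722870253411, 'cx': 278.33972785273636, 'cy': 204.35953695391925, 'position': array([0.43037122, 0.01141226, 1.13395357]), 'attitude': array([ 0.71389436,  0.0380675 , -0.03648641, -0.69826532])}
{'clock': 0.1, 'qpos': array([ 1.10596741e+00,  2.76525426e-01,  1.50601381e+00, -8.21126016e-06,
        1.36072049e+00, -1.20976231e-01]), 'qd': array([-6.39426061e-04, -5.52672685e-04, -5.47059392e-03,  8.26395060e-05,
       -2.18309412e-04,  5.10417727e-04]), 'effort': array([ 2.30108606e-03, -4.17699015e+01, -2.46405977e+01, -1.59044822e-05,
        5.80913431e-03, -2.55401392e-05]), 'position': array([0.19361932, 0.54090864, 0.23052693]), 'ee_rot': array([-2.36823985e-04,  1.71079700e-01,  9.85256840e-01, -7.99190799e-04]), 'contact_force': array([-1.41161082, -0.63377791, -0.75908814]), 'moment': array([-0.00371601,  0.01733192,  0.01790103]), 'gripper_force': 0.0, 'width': 0.08573088406214004}
-0.0187
{'fx': 325.19226210127806, 'fy': 325.19226210127806, 'cx': 281.7881626467316, 'cy': 207.03092855521635, 'mount': array([[-6.14711875e-04,  9.53887643e-01,  3.00163268e-01,
         7.66084547e-02],
       [ 9.99999805e-01,  6.18913048e-04,  8.10833643e-05,
        -2.82344904e-04],
       [-1.08430544e-04,  3.00163259e-01, -9.53887837e-01,
        -1.42885967e-01],
       [ 0.00000000e+00,  0.00000000e+00,  0.00000000e+00,
         1.00000000e+00]])}
```

View pics/top0.png

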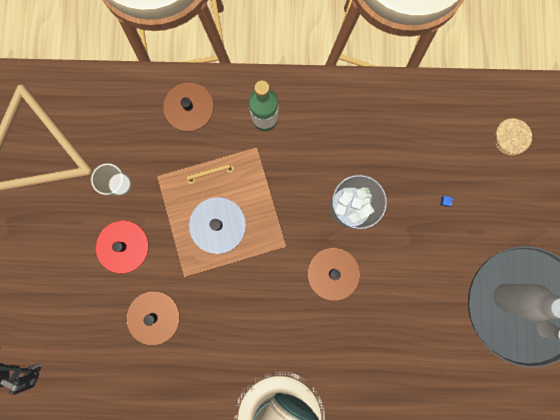

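View pics/side0.png

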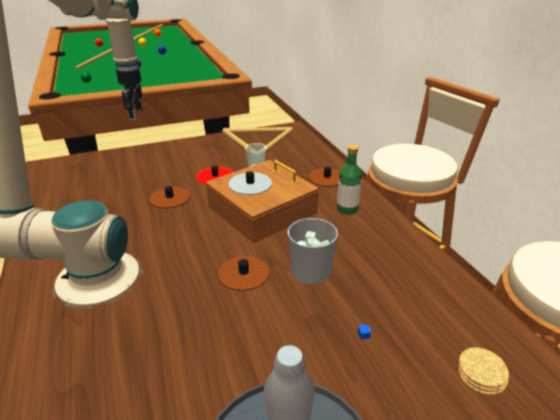

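The top view shows the steel cover's knob at (216,225), bucket mouth at (359,202), and handle from (191,180) to (231,168). In the side view the knob is at (250,177) and the mouth at about (312,235). I'll enlarge both.

```bash
python3 - <<'E'
import cv2
t=cv2.imread("pics/top0.png")[140:290,150:400]; s=cv2.imread("pics/side0.png")[150:290,200:350]
t=cv2.resize(t,None,fx=3.2,fy=3.2,interpolation=cv2.INTER_CUBIC); s=cv2.resize(s,None,fx=4,fy=4,interpolation=cv2.INTER_CUBIC)
cv2.imwrite("pics/tc.png",t);cv2.imwrite("pics/sc.png",s)
E
```

```text
(no output)
```

View pics/tc.png

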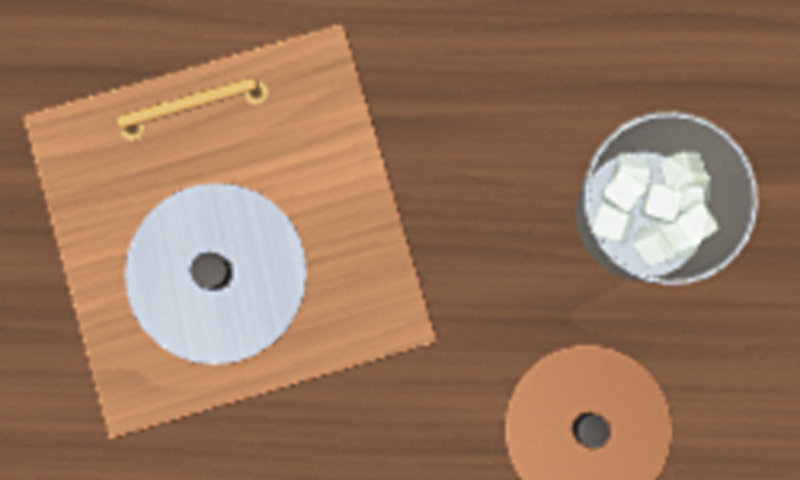

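View pics/sc.png

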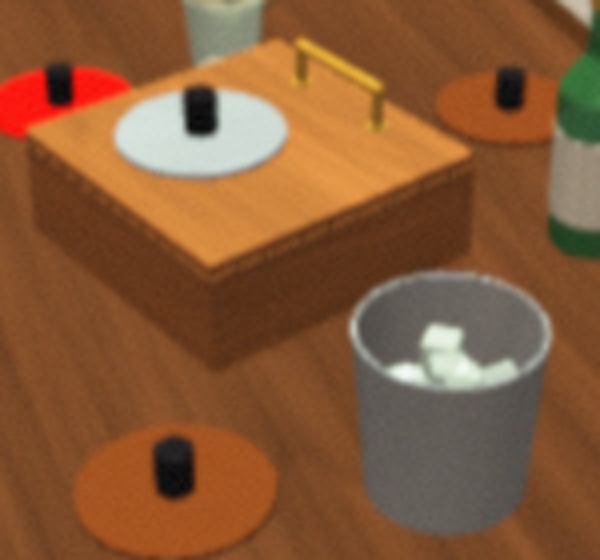

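```bash
cat >> h.py <<'E'
CAM={"side":(442.8436,284.4141,207.8997,[0.14080588,-1.02806129,0.80647759],[0.86285245,0.4707087,-0.08790363,-0.16183917]),
"top":(421.07229,278.33973,204.35954,[0.43037122,0.01141226,1.13395357],[0.71389436,0.0380675,-0.03648641,-0.69826532])}
def ray(n,u,v):
    f,cx,cy,p,q=CAM[n]; d=R.from_quat(q,scalar_first=True).apply([(u-cx)/f,-(v-cy)/f,-1]); return np.array(p),d/np.linalg.norm(d)
def tri(rays):
    A=[];b=[]
    for p,d in rays:
        P=np.eye(3)-np.outer(d,d);A.append(P);b.append(P@p)
    x=np.linalg.lstsq(np.vstack(A),np.hstack(b),rcond=None)[0]
    return x,[np.linalg.norm(P@x-c) for P,c in zip(A,b)]
def onz(r,z): p,d=r; return p+d*(z-p[2])/d[2]
T=lambda x,y:ray("top",150+(x+.5)/3.2-.5,140+(y+.5)/3.2-.5)
S=lambda x,y:ray("side",200+(x+.5)/4-.5,150+(y+.5)/4-.5)
E
cat > m.py <<'E'
from h import *
np.set_printoptions(precision=4,suppress=True)
for n,t,s in [("flange",(215.5,274),(200.5,132)),("knobtop",(210,270),(201,93)),("rim",(671,198.5),(450,330)),("bar",(188.5,104.5),(340.5,66)),("barL",(119,124),(298,43)),("barR",(258,85),(383,89)),
 ("cL0",(110,438),(28,130)),("cR0",(435,342),(210,268)),("cR1",(342,25),(472,153)),("cL1",(24,117),(281,38))]:
    x,e=tri([T(*t),S(*s)]); print(n,x,np.round(e,4))
E
python3 m.py
```

```text
flange [0.4843 0.1634 0.1075] [0.0002 0.0002]
knobtop [0.4856 0.1622 0.1431] [0.0002 0.0002]
rim [ 0.5476 -0.1798  0.1272] [0.0001 0.0001]
bar [0.6114 0.1845 0.1324] [0.001 0.001]
barL [0.5943 0.2365 0.1324] [0.0001 0.0001]
barR [0.6274 0.1324 0.1337] [0.0013 0.0013]
cL0 [0.3594 0.2408 0.0942] [0.001 0.001]
cR0 [ 0.4371 -0.0053  0.0935] [0.0005 0.0005]
cR1 [0.6824 0.0732 0.0952] [0.0007 0.0007]
cL1 [0.6057 0.3184 0.0968] [0.0017 0.0017]
```

Everything fits the given sizes: flange top 107.5 vs 110.5, rim 127 vs 130, and bar 132.4 vs 132.5, so z is biased by up to -3 mm. The case yaw is 17.6°. I'll move above the knob at (0.485, 0.163).

```bash
python3 -m pendant '[{"dx":-0.0334,"dy":-0.0215},{"dx":-0.0334,"dy":-0.0215},{"dx":-0.0334,"dy":-0.0215},{"dx":-0.0334,"dy":-0.0215},{"dx":-0.0334,"dy":-0.0215},{"dx":-0.0334,"dy":-0.0215},{"dx":-0.0334,"dy":-0.0215},{"dx":-0.0334,"dy":-0.0215},{"dx":-0.0334,"dy":-0.0215},{"dx":-0.0334,"dy":-0.0215},{"dx":-0.0334,"dy":-0.0215},{"dx":-0.0334,"dy":-0.0215}]'
python3 -m pendant '[{"rz":6.6},{"rz":6.6},{"rz":6.6},{"rz":6.6},{"rz":6.6},{"rz":6.6},{"rz":6.6},{"rz":6.5},{},{}]'
cat > w.py <<'E'
from h import *
# wrist picture + ray function
s=manip.get_state(); d=manip.get_image("wrist")
import sys
n=sys.argv[1]; cv2.imwrite(f"pics/{n}.png",d["frame"][:,:,::-1])
np.savez(n+".npz",p=s["position"],q=s["ee_rot"],M=d["mount"],f=d["fx"],c=[d["cx"],d["cy"]])
Rm=R.from_quat(s["ee_rot"],scalar_first=True).as_matrix(); print(s["clock"],s["position"],Rm.round(4),s["contact_force"])
def show(name,tgt):
    e=Rm.T@(np.array(tgt)-s["position"]); print(name,"tool delta",e.round(4))
show("knob",[.485,.163,.116])
E
python3 w.py w1
```

```text
0.15 [0.19364684 0.54099899 0.23063708] [[-9.415e-01  3.370e-01 -6.000e-04]
 [ 3.370e-01  9.415e-01 -1.300e-03]
 [ 1.000e-04 -1.400e-03 -1.000e+00]] [-0.40015971 -0.88433359 -0.31979455]
knob tool delta [-0.4017 -0.2575  0.1149]invalid input
invalid input
```

View pics/w1.png

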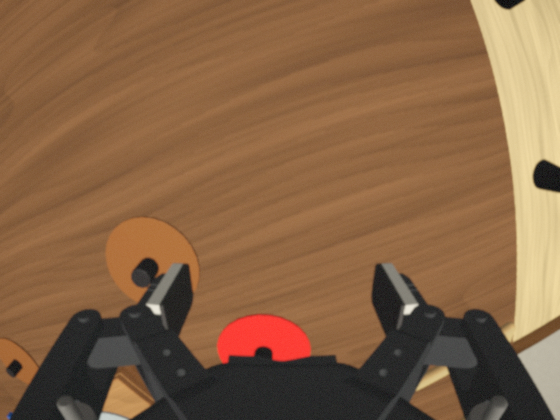

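This wrist view is still at the start pose (orange cover at (152,260), red one at (265,340)), because the rows were refused. They probably need every key.

```bash
python3 -m pendant '[{"dx":-0.0334,"dy":-0.0215,"dz":0,"rx":0,"ry":0,"rz":0,"hand":0.085},{"dx":-0.0334,"dy":-0.0215,"dz":0,"rx":0,"ry":0,"rz":0,"hand":0.085},{"dx":-0.0334,"dy":-0.0215,"dz":0,"rx":0,"ry":0,"rz":0,"hand":0.085},{"dx":-0.0334,"dy":-0.0215,"dz":0,"rx":0,"ry":0,"rz":0,"hand":0.085},{"dx":-0.0334,"dy":-0.0215,"dz":0,"rx":0,"ry":0,"rz":0,"hand":0.085},{"dx":-0.0334,"dy":-0.0215,"dz":0,"rx":0,"ry":0,"rz":0,"hand":0.085},{"dx":-0.0334,"dy":-0.0215,"dz":0,"rx":0,"ry":0,"rz":0,"hand":0.085},{"dx":-0.0334,"dy":-0.0215,"dz":0,"rx":0,"ry":0,"rz":0,"hand":0.085},{"dx":-0.0334,"dy":-0.0215,"dz":0,"rx":0,"ry":0,"rz":0,"hand":0.085},{"dx":-0.0334,"dy":-0.0215,"dz":0,"rx":0,"ry":0,"rz":0,"hand":0.085},{"dx":-0.0334,"dy":-0.0215,"dz":0,"rx":0,"ry":0,"rz":0,"hand":0.085},{"dx":-0.0334,"dy":-0.0215,"dz":0,"rx":0,"ry":0,"rz":0,"hand":0.085}]'
```

```text
clock: 1.2
position: [0.4849, 0.1616, 0.2313]
ee_rot: [0.0, 0.171, 0.985, 0.0]
contact_force: [0.3, 0.9, 0.7]
width: 0.0847
gripper_force: 0.0
```

```bash
python3 -m pendant '[{"dx":0,"dy":0,"dz":0,"rx":0,"ry":0,"rz":6.6,"hand":0.085},{"dx":0,"dy":0,"dz":0,"rx":0,"ry":0,"rz":6.6,"hand":0.085},{"dx":0,"dy":0,"dz":0,"rx":0,"ry":0,"rz":6.6,"hand":0.085},{"dx":0,"dy":0,"dz":0,"rx":0,"ry":0,"rz":6.6,"hand":0.085},{"dx":0,"dy":0,"dz":0,"rx":0,"ry":0,"rz":6.6,"hand":0.085},{"dx":0,"dy":0,"dz":0,"rx":0,"ry":0,"rz":6.6,"hand":0.085},{"dx":0,"dy":0,"dz":0,"rx":0,"ry":0,"rz":6.6,"hand":0.085},{"dx":0,"dy":0,"dz":0,"rx":0,"ry":0,"rz":6.5,"hand":0.085},{"dx":0,"dy":0,"dz":0,"rx":0,"ry":0,"rz":0,"hand":0.085},{"dx":0,"dy":0,"dz":0,"rx":0,"ry":0,"rz":0,"hand":0.085}]'
python3 w.py w2
```

```text
clock: 2.03
position: [0.4841, 0.1634, 0.2312]
ee_rot: [-0.0, 0.589, 0.808, -0.0]
contact_force: [0.2, -0.5, 0.3]
width: 0.0848
gripper_force: 0.0
2.0333 [0.48408647 0.1633754  0.23119134] [[-3.052e-01  9.523e-01 -2.000e-04]
 [ 9.523e-01  3.052e-01  1.000e-04]
 [ 1.000e-04 -2.000e-04 -1.000e+00]] [ 0.15290536 -0.46025697  0.32780891]
knob tool delta [-0.0007  0.0008  0.1152]
```

View pics/w2.png

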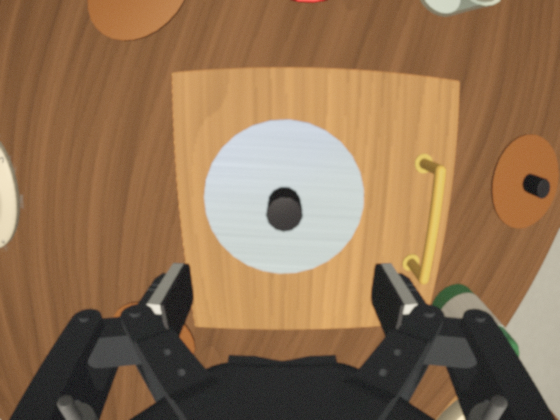

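The wrist view shows the knob top at (284.5,213), flange centre (284.5,196.5) and bar centre (433,224). I'll cross-check these against the other views.

```bash
cat >> h.py <<'E'
def wray(n,u,v):
    a=np.load(n+".npz"); x,y=np.array([u,v])-a["c"]; r=np.hypot(x,y); t=r/a["f"]
    d=np.array([np.sin(t)*x/r,-np.sin(t)*y/r,-np.cos(t)]); Q=R.from_quat(a["q"],scalar_first=True).as_matrix()
    return Q@a["M"][:3,3]+a["p"],Q@a["M"][:3,:3]@d
E
python3 - <<'E'
from h import *
for uv,z,t,s in [((284.5,213),.1455,(210,270),(201,93)),((284.5,196.5),.1105,(215.5,274),(200.5,132)),((433,224),.1325,(188.5,104.5),(340.5,66))]:
    w=wray("w2",*uv); print(onz(w,z),onz(T(*t),z),onz(S(*s),z),tri([w,T(*t),S(*s)]))
E
```

```text
[0.48591874 0.16386125 0.1455    ] [0.48526188 0.16186895 0.1455    ] [0.48446553 0.1578448  0.1455    ] (array([0.48584662, 0.16266055, 0.14265837]), [np.float64(0.0004875629535815576), np.float64(0.0005524707715902673), np.float64(0.00014145021622029286)])
[0.48528778 0.16672915 0.1105    ] [0.48425814 0.16290175 0.1105    ] [0.48261166 0.15826762 0.1105    ] (array([0.48491812, 0.16471441, 0.10619853]), [np.float64(0.0011615953674487907), np.float64(0.0012381409186270848), np.float64(0.0005825236885533194)])
[0.61179492 0.1886997  0.1325    ] [0.61035093 0.18478578 0.1325    ] [0.61234084 0.18419819 0.1325    ] (array([0.61232658, 0.1867238 , 0.13065837]), [np.float64(0.0017284811943532794), np.float64(0.002239313174718151), np.float64(0.001081852124969678)])
```

```bash
python3 -m pendant '[{"dx":0,"dy":0.001,"dz":0.03,"rx":0,"ry":0,"rz":0,"hand":0.085},{"dx":0,"dy":0,"dz":0.03,"rx":0,"ry":0,"rz":0,"hand":0.085},{"dx":0,"dy":0,"dz":0.03,"rx":0,"ry":0,"rz":0,"hand":0.085},{"dx":0,"dy":0,"dz":0.015,"rx":0,"ry":0,"rz":0,"hand":0.085},{"dx":0,"dy":0,"dz":0.008,"rx":0,"ry":0,"rz":0,"hand":0.085},{"dx":0,"dy":0,"dz":0,"rx":0,"ry":0,"rz":0,"hand":0.085}]'
python3 -m pendant '[{"dx":0,"dy":0,"dz":0,"rx":0,"ry":0,"rz":0,"hand":0.015},{"dx":0,"dy":0,"dz":0,"rx":0,"ry":0,"rz":0,"hand":0.015},{"dx":0,"dy":0,"dz":0,"rx":0,"ry":0,"rz":0,"hand":0.015},{"dx":0,"dy":0,"dz":0,"rx":0,"ry":0,"rz":0,"hand":0.015},{"dx":0,"dy":0,"dz":0,"rx":0,"ry":0,"rz":0,"hand":0.015},{"dx":0,"dy":0,"dz":0,"rx":0,"ry":0,"rz":0,"hand":0.015},{"dx":0,"dy":0,"dz":0,"rx":0,"ry":0,"rz":0,"hand":0.015},{"dx":0,"dy":0,"dz":0,"rx":0,"ry":0,"rz":0,"hand":0.015}]' 50
```

```text
clock: 2.58
position: [0.484, 0.1634, 0.1166]
ee_rot: [-0.001, 0.59, 0.807, -0.001]
contact_force: [-0.2, -0.3, 0.1]
width: 0.085
gripper_force: 0.0
clock: 3.25
position: [0.4857, 0.1638, 0.1195]
ee_rot: [0.001, 0.591, 0.807, 0.001]
contact_force: [-1.1, -0.4, 5.3]
width: 0.0267
gripper_force: 49.0
```

```bash
python3 -m pendant '[{"dx":0,"dy":0,"dz":-0.005,"rx":0,"ry":0,"rz":0,"hand":0.015},{"dx":0,"dy":0,"dz":-0.015,"rx":0,"ry":0,"rz":0,"hand":0.015},{"dx":0,"dy":0,"dz":-0.025,"rx":0,"ry":0,"rz":0,"hand":0.015},{"dx":0,"dy":0,"dz":-0.025,"rx":0,"ry":0,"rz":0,"hand":0.015},{"dx":0,"dy":0,"dz":-0.02,"rx":0,"ry":0,"rz":0,"hand":0.015},{"dx":0,"dy":0,"dz":-0.005,"rx":0,"ry":0,"rz":0,"hand":0.015},{"dx":0,"dy":0,"dz":0,"rx":0,"ry":0,"rz":0,"hand":0.015},{"dx":0,"dy":0,"dz":0,"rx":0,"ry":0,"rz":0,"hand":0.015}]' 60
sed -i 's/^show.*//' w.py; echo 'show("rim",[.5485,-.179,.20])'>>w.py; python3 w.py w3
```

```text
clock: 3.92
position: [0.4844, 0.1635, 0.2123]
ee_rot: [-0.001, 0.591, 0.807, -0.001]
contact_force: [-0.4, -0.7, -2.5]
width: 0.0262
gripper_force: 59.4
3.9167 [0.48439944 0.16353961 0.21233548] [[-3.024e-01  9.532e-01 -1.600e-03]
 [ 9.532e-01  3.024e-01 -2.000e-04]
 [ 3.000e-04 -1.600e-03 -1.000e+00]] [-0.44033965 -0.73458896 -2.45569747]
rim tool delta [-0.3459 -0.0425  0.0123]
```

```bash
python3 -m pendant '[{"dx":-0.010,"dy":-0.0013,"dz":0,"rx":0,"ry":0,"rz":0,"hand":0.015},{"dx":-0.02,"dy":-0.0025,"dz":0,"rx":0,"ry":0,"rz":0,"hand":0.015},{"dx":-0.035,"dy":-0.0044,"dz":0,"rx":0,"ry":0,"rz":0,"hand":0.015},{"dx":-0.035,"dy":-0.0044,"dz":0,"rx":0,"ry":0,"rz":0,"hand":0.015},{"dx":-0.035,"dy":-0.0044,"dz":0,"rx":0,"ry":0,"rz":0,"hand":0.015},{"dx":-0.035,"dy":-0.0044,"dz":0,"rx":0,"ry":0,"rz":0,"hand":0.015},{"dx":-0.035,"dy":-0.0044,"dz":0,"rx":0,"ry":0,"rz":0,"hand":0.015},{"dx":-0.035,"dy":-0.0044,"dz":0,"rx":0,"ry":0,"rz":0,"hand":0.015},{"dx":-0.035,"dy":-0.0044,"dz":0,"rx":0,"ry":0,"rz":0,"hand":0.015},{"dx":-0.035,"dy":-0.0044,"dz":0,"rx":0,"ry":0,"rz":0,"hand":0.015},{"dx":-0.025,"dy":-0.0031,"dz":0,"rx":0,"ry":0,"rz":0,"hand":0.015},{"dx":-0.0107,"dy":-0.0018,"dz":0,"rx":0,"ry":0,"rz":0,"hand":0.015}]'
python3 -m pendant '[{"dx":0,"dy":0,"dz":0.015,"rx":0,"ry":0,"rz":0,"hand":0.015},{"dx":0,"dy":0,"dz":0.015,"rx":0,"ry":0,"rz":0,"hand":0.015},{"dx":0,"dy":0,"dz":0.005,"rx":0,"ry":0,"rz":0,"hand":0.015},{"dx":0,"dy":0,"dz":0,"rx":0,"ry":0,"rz":0,"hand":0.015},{"dx":0,"dy":0,"dz":0,"rx":0,"ry":0,"rz":0,"hand":0.015}]'
python3 w.py w4
python3 - <<'E'
from h import *
a=manip.get_image("top")["frame"][150:270,290:430,::-1]; b=manip.get_image("side")["frame"][170:290,240:380,::-1]
c=manip.get_image("side")
cv2.imwrite("pics/pl.png",np.hstack([cv2.resize(i,(400,343),interpolation=cv2.INTER_CUBIC) if 0 else cv2.resize(i,None,fx=20/7,fy=20/7,interpolation=cv2.INTER_CUBIC) for i in (a,b)]))
cv2.imwrite("pics/side1.png",c["frame"][:,:,::-1])
E
```

```text
clock: 4.97
position: [0.5476, -0.1837, 0.2115]
ee_rot: [-0.0, 0.592, 0.806, -0.001]
contact_force: [0.3, -0.2, -2.2]
width: 0.0262
gripper_force: 59.4
clock: 5.38
position: [0.5475, -0.1787, 0.1778]
ee_rot: [-0.001, 0.59, 0.807, -0.0]
contact_force: [-0.3, 0.0, -2.1]
width: 0.0262
gripper_force: 59.3
5.3833 [ 0.5474666  -0.17873024  0.17783513] [[-3.028e-01  9.531e-01 -1.300e-03]
 [ 9.531e-01  3.028e-01  7.000e-04]
 [ 1.100e-03 -1.000e-03 -1.000e+00]] [-0.25426334  0.02702707 -2.07121005]
rim tool delta [-0.0005  0.0009 -0.0222]
```

View pics/pl.png

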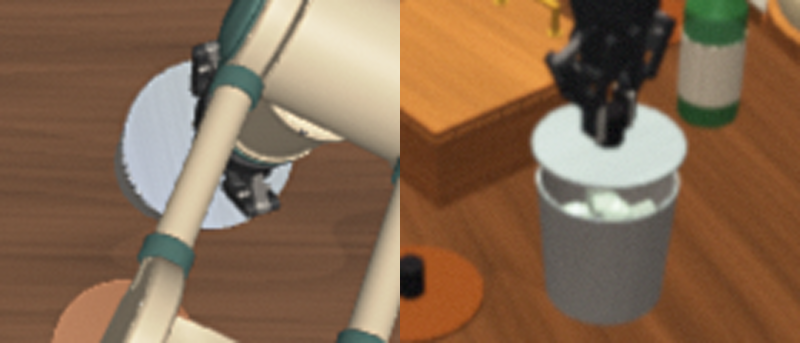

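The cover hangs level over the mouth. In the crop, side: flange centre (608.5,145), rim centre x about 608. Top: flange spans x 122–295, y 60–229.

```bash
python3 - <<'E'
from h import *
k=20/7
x,e=tri([ray("top",290+208.5/k-.5,150+145/k-.5),ray("side",240+209/k-.5,170+145.5/k-.5)]);print(x,e)
i=cv2.imread("pics/side1.png")
print(x-tri([T(671,198.5),S(450,330)])[0])
for z in(.165,.169): print(onz(ray("top",290+208.5/k-.5,150+145/k-.5),z),onz(ray("side",240+209/k-.5,170+145.5/k-.5),z))
E
```

```text
[ 0.54711748 -0.18007376  0.16441472] [np.float64(0.00025843493809240637), np.float64(0.00025843493809246616)]
[-0.00044892 -0.00031077  0.03724254]
[ 0.54680066 -0.17986785  0.165     ] [ 0.54701647 -0.18086871  0.165     ]
[ 0.54632002 -0.17907821  0.169     ] [ 0.5444835  -0.18615147  0.169     ]
```

Aligned to within 1 mm. The underside is about 24 mm above the rim, so seating needs 32 mm down.

```bash
python3 -m pendant '[{"dx":0,"dy":0,"dz":0.01,"rx":0,"ry":0,"rz":0,"hand":0.015},{"dx":0,"dy":0,"dz":0.006,"rx":0,"ry":0,"rz":0,"hand":0.015},{"dx":0,"dy":0,"dz":0.003,"rx":0,"ry":0,"rz":0,"hand":0.015},{"dx":0,"dy":0,"dz":0.003,"rx":0,"ry":0,"rz":0,"hand":0.015},{"dx":0,"dy":0,"dz":0.002,"rx":0,"ry":0,"rz":0,"hand":0.015},{"dx":0,"dy":0,"dz":0.002,"rx":0,"ry":0,"rz":0,"hand":0.015},{"dx":0,"dy":0,"dz":0.001,"rx":0,"ry":0,"rz":0,"hand":0.015},{"dx":0,"dy":0,"dz":0.001,"rx":0,"ry":0,"rz":0,"hand":0.015},{"dx":0,"dy":0,"dz":0,"rx":0,"ry":0,"rz":0,"hand":0.015}]'
python3 -m pendant '[{"dx":0,"dy":0,"dz":0.001,"rx":0,"ry":0,"rz":0,"hand":0.015},{"dx":0,"dy":0,"dz":0.001,"rx":0,"ry":0,"rz":0,"hand":0.015},{"dx":0,"dy":0,"dz":0.001,"rx":0,"ry":0,"rz":0,"hand":0.015},{"dx":0,"dy":0,"dz":0,"rx":0,"ry":0,"rz":0,"hand":0.015}]'
```

```text
clock: 6.33
position: [0.5479, -0.1791, 0.1502]
ee_rot: [-0.0, 0.591, 0.807, 0.0]
contact_force: [-0.3, 0.5, -3.0]
width: 0.0262
gripper_force: 59.4
clock: 6.67
position: [0.5477, -0.1791, 0.1471]
ee_rot: [-0.0, 0.591, 0.807, 0.0]
contact_force: [0.6, -0.7, -2.4]
width: 0.0264
gripper_force: 59.4
```

```bash
python3 -m pendant '[{"dx":0,"dy":0,"dz":0.001,"rx":0,"ry":0,"rz":0,"hand":0.015},{"dx":0,"dy":0,"dz":0.001,"rx":0,"ry":0,"rz":0,"hand":0.015},{"dx":0,"dy":0,"dz":0.0,"rx":0,"ry":0,"rz":0,"hand":0.015}]'
python3 -m pendant '[{"dx":0,"dy":0,"dz":0.001,"rx":0,"ry":0,"rz":0,"hand":0.015},{"dx":0,"dy":0,"dz":0.0,"rx":0,"ry":0,"rz":0,"hand":0.015}]'
python3 -m pendant '[{"dx":0,"dy":0,"dz":0.0005,"rx":0,"ry":0,"rz":0,"hand":0.015},{"dx":0,"dy":0,"dz":0.0,"rx":0,"ry":0,"rz":0,"hand":0.015}]'
```

```text
clock: 6.92
position: [0.5477, -0.179, 0.1451]
ee_rot: [-0.0, 0.591, 0.807, -0.0]
contact_force: [0.0, -0.2, -2.7]
width: 0.0263
gripper_force: 59.4
clock: 7.08
position: [0.5479, -0.1791, 0.1443]
ee_rot: [0.0, 0.591, 0.807, 0.0]
contact_force: [0.2, -0.1, -1.6]
width: 0.0266
gripper_force: 59.4
clock: 7.25
position: [0.548, -0.1791, 0.1442]
ee_rot: [0.0, 0.591, 0.807, 0.0]
contact_force: [-1.3, 0.1, 1.5]
width: 0.0265
gripper_force: 59.7
```

Seated: contact came at the expected height (0.144 − 0.022 = 0.122). Now I'll let go and rise.

```bash
python3 -m pendant '[{"dx":0,"dy":0,"dz":0,"rx":0,"ry":0,"rz":0,"hand":0.06},{"dx":0,"dy":0,"dz":0,"rx":0,"ry":0,"rz":0,"hand":0.06},{"dx":0,"dy":0,"dz":0,"rx":0,"ry":0,"rz":0,"hand":0.06},{"dx":0,"dy":0,"dz":0,"rx":0,"ry":0,"rz":0,"hand":0.06},{"dx":0,"dy":0,"dz":-0.01,"rx":0,"ry":0,"rz":0,"hand":0.06},{"dx":0,"dy":0,"dz":-0.02,"rx":0,"ry":0,"rz":0,"hand":0.06},{"dx":0,"dy":0,"dz":-0.03,"rx":0,"ry":0,"rz":0,"hand":0.06},{"dx":0,"dy":0,"dz":-0.03,"rx":0,"ry":0,"rz":0,"hand":0.085},{"dx":0,"dy":0,"dz":0,"rx":0,"ry":0,"rz":0,"hand":0.085}]'
sed -i 's/^show.*//' w.py; echo 'show("handle",[.612,.186,.1145])'>>w.py; python3 w.py w5
python3 - <<'E'
from h import *
b=manip.get_image("side")["frame"][140:290,200:350,::-1]; w=cv2.imread("pics/w5.png")
cv2.imwrite("pics/seat.png",np.hstack([cv2.resize(b,(420,420),interpolation=cv2.INTER_CUBIC),w[:,100:460]]))
E
```

```text
clock: 8.0
position: [0.5512, -0.1806, 0.241]
ee_rot: [0.006, 0.591, 0.807, 0.001]
contact_force: [1.1, -0.9, 0.5]
width: 0.081
gripper_force: 0.0
8.0 [ 0.55124991 -0.18060414  0.24101221] [[-0.3025  0.9531  0.0117]
 [ 0.9531  0.3026 -0.0053]
 [-0.0086  0.0095 -0.9999]] [ 1.075867   -0.91016898  0.46749733]
handle tool delta [0.3321 0.1676 0.1253]
```

View pics/seat.png

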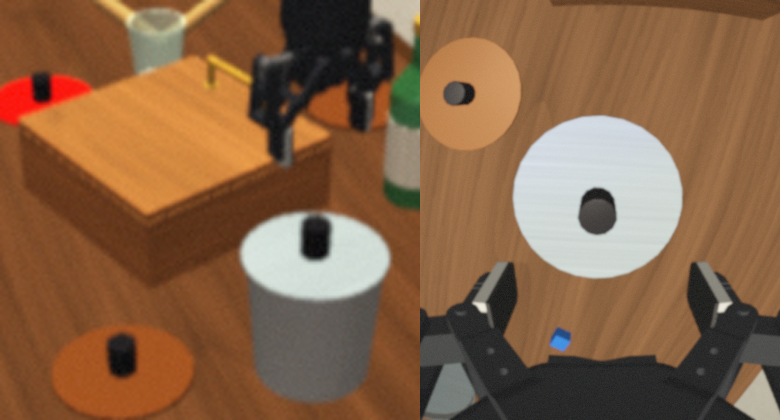

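The cover is seated level and free: in the left crop the flange is flush on the rim, knob (316,240). Next I'll check the bottle's clearance and the route to the handle.

```bash
python3 - <<'E'
from h import *
print(onz(ray("side",348,211),0), onz(ray("top",262,88),.23), onz(ray("top",265,128),0))
hc=np.array([.397,.1175]); u=np.array([np.cos(np.radians(17.6)),np.sin(np.radians(17.6))])
s=manip.get_state();Rm=R.from_quat(s["ee_rot"],scalar_first=True).as_matrix()
print(s["position"],Rm.T@(np.array([.6118,.1865,.24])-s["position"]))
E
```

```text
[0.78393708 0.04499969 0.        ] [0.78541146 0.05660529 0.23      ] [0.76155247 0.05681601 0.        ]
[ 0.54874926 -0.17949705  0.23598585] [ 0.32977273  0.17080927 -0.00441464]
```

```bash
python3 -m pendant '[{"dx":0.0275,"dy":0.0142,"dz":0,"rx":0,"ry":0,"rz":0,"hand":0.085},{"dx":0.0275,"dy":0.0142,"dz":0,"rx":0,"ry":0,"rz":0,"hand":0.085},{"dx":0.0275,"dy":0.0142,"dz":0,"rx":0,"ry":0,"rz":0,"hand":0.085},{"dx":0.0275,"dy":0.0142,"dz":0,"rx":0,"ry":0,"rz":0,"hand":0.085},{"dx":0.0275,"dy":0.0142,"dz":0,"rx":0,"ry":0,"rz":0,"hand":0.085},{"dx":0.0275,"dy":0.0142,"dz":0,"rx":0,"ry":0,"rz":0,"hand":0.085},{"dx":0.0275,"dy":0.0142,"dz":0,"rx":0,"ry":0,"rz":0,"hand":0.085},{"dx":0.0275,"dy":0.0142,"dz":0,"rx":0,"ry":0,"rz":0,"hand":0.085},{"dx":0.0275,"dy":0.0142,"dz":0,"rx":0,"ry":0,"rz":0,"hand":0.085},{"dx":0.0275,"dy":0.0142,"dz":0,"rx":0,"ry":0,"rz":0,"hand":0.085},{"dx":0.0275,"dy":0.0142,"dz":0,"rx":0,"ry":0,"rz":0,"hand":0.085},{"dx":0.0275,"dy":0.0142,"dz":0,"rx":0,"ry":0,"rz":0,"hand":0.085}]'
python3 -m pendant '[{"dx":0,"dy":0,"dz":0.02,"rx":0,"ry":0,"rz":0,"hand":0.085},{"dx":0,"dy":0,"dz":0.0,"rx":0,"ry":0,"rz":0,"hand":0.085},{"dx":0,"dy":0,"dz":0.0,"rx":0,"ry":0,"rz":0,"hand":0.085}]'
python3 w.py w6
```

```text
clock: 9.1
position: [0.6096, 0.1884, 0.2323]
ee_rot: [-0.001, 0.591, 0.807, -0.001]
contact_force: [0.5, -0.1, -1.0]
width: 0.085
gripper_force: 0.0
clock: 9.35
position: [0.6088, 0.1867, 0.2115]
ee_rot: [-0.002, 0.59, 0.807, -0.002]
contact_force: [0.2, -0.8, -0.2]
width: 0.0852
gripper_force: 0.0
9.35 [0.60881095 0.18668731 0.2115144 ] [[-3.031e-01  9.529e-01 -5.500e-03]
 [ 9.530e-01  3.031e-01 -1.600e-03]
 [ 1.000e-04 -5.700e-03 -1.000e+00]] [ 0.18805598 -0.82627053 -0.18524284]
handle tool delta [-0.0016  0.0034  0.097 ]
```

View pics/w6.png

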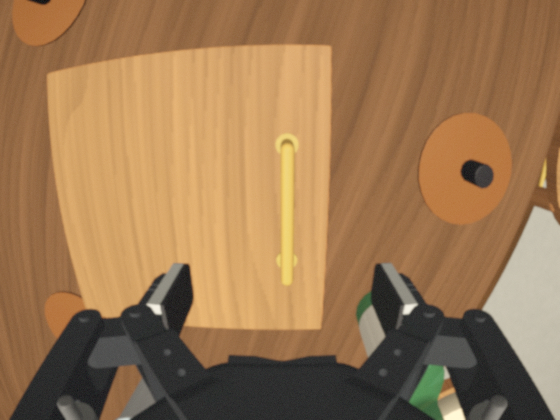

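The bar runs parallel to tool x, from (288,145) to (287.5,285), midway between the fingers once I add +3 mm in y. I'll descend and grip.

```bash
python3 -c "
from h import *
print(onz(wray('w6',287.7,214),.1325))"
python3 -m pendant '[{"dx":-0.001,"dy":0.003,"dz":0.03,"rx":0,"ry":0,"rz":0,"hand":0.085},{"dx":0,"dy":0,"dz":0.03,"rx":0,"ry":0,"rz":0,"hand":0.085},{"dx":0,"dy":0,"dz":0.02,"rx":0,"ry":0,"rz":0,"hand":0.085},{"dx":0,"dy":0,"dz":0.012,"rx":0,"ry":0,"rz":0,"hand":0.085},{"dx":0,"dy":0,"dz":0.004,"rx":0,"ry":0,"rz":0,"hand":0.085},{"dx":0,"dy":0,"dz":0,"rx":0,"ry":0,"rz":0,"hand":0.085},{"dx":0,"dy":0,"dz":0,"rx":0,"ry":0,"rz":0,"hand":0.085}]'
python3 -m pendant '[{"dx":0,"dy":0,"dz":0,"rx":0,"ry":0,"rz":0,"hand":0.0},{"dx":0,"dy":0,"dz":0,"rx":0,"ry":0,"rz":0,"hand":0.0},{"dx":0,"dy":0,"dz":0,"rx":0,"ry":0,"rz":0,"hand":0.0},{"dx":0,"dy":0,"dz":0,"rx":0,"ry":0,"rz":0,"hand":0.0},{"dx":0,"dy":0,"dz":0,"rx":0,"ry":0,"rz":0,"hand":0.0},{"dx":0,"dy":0,"dz":0,"rx":0,"ry":0,"rz":0,"hand":0.0},{"dx":0,"dy":0,"dz":0,"rx":0,"ry":0,"rz":0,"hand":0.0},{"dx":0,"dy":0,"dz":0,"rx":0,"ry":0,"rz":0,"hand":0.0},{"dx":0,"dy":0,"dz":0,"rx":0,"ry":0,"rz":0,"hand":0.0}]' 60
```

```text
[0.61192259 0.18912907 0.1325    ]
clock: 9.98
position: [0.6145, 0.1863, 0.119]
ee_rot: [0.001, 0.591, 0.807, 0.001]
contact_force: [0.2, -1.2, -0.1]
width: 0.0852
gripper_force: 0.0
clock: 10.73
position: [0.6123, 0.1865, 0.1181]
ee_rot: [-0.001, 0.591, 0.807, -0.001]
contact_force: [-4.8, -0.5, 5.8]
width: 0.0075
gripper_force: 58.7
```

Gripped: the opening reads 7.5 mm on the 10 mm bar, and the knob also read low. Each 2.5° about the hinge takes dy −1.63 mm, dz −9.78 mm in tool axes.

```bash
python3 -m pendant '[{"dx":0,"dy":-0.0008,"dz":-0.0049,"rx":-1.25,"ry":0,"rz":0,"hand":0.0},{"dx":0,"dy":-0.0016,"dz":-0.0098,"rx":-2.5,"ry":0,"rz":0,"hand":0.0},{"dx":0,"dy":-0.0016,"dz":-0.0098,"rx":-2.5,"ry":0,"rz":0,"hand":0.0},{"dx":0,"dy":-0.0016,"dz":-0.0098,"rx":-2.5,"ry":0,"rz":0,"hand":0.0},{"dx":0,"dy":-0.0016,"dz":-0.0098,"rx":-2.5,"ry":0,"rz":0,"hand":0.0},{"dx":0,"dy":-0.0008,"dz":-0.0049,"rx":-1.25,"ry":0,"rz":0,"hand":0.0},{"dx":0,"dy":0,"dz":0,"rx":0,"ry":0,"rz":0,"hand":0.0}]' 80
cat > a.py <<'E'
from h import *
s=manip.get_state();Rm=R.from_quat(s["ee_rot"],scalar_first=True).as_matrix()
g=s["position"]+Rm@[0,0,-.0145]-[.397,.1175,.0855]
r=g[:2]@[np.cos(np.radians(17.6)),np.sin(np.radians(17.6))]
print("tool pitch",np.degrees(np.arcsin(Rm[2,1])),"lid by position",np.degrees(np.arctan2(g[2],r)-np.arctan2(.047,.225)),"radius err",np.hypot(r,g[2])-np.hypot(.225,.047),s["contact_force"],s["moment"],s["width"],s["gripper_force"])
E
python3 a.py
```

```text
clock: 11.32
position: [0.6004, 0.1828, 0.1662]
ee_rot: [0.064, 0.587, 0.802, 0.088]
contact_force: [-1.4, -1.3, -3.2]
width: 0.0072
gripper_force: 78.8
tool pitch 12.517775575034744 lid by position 12.464337075295393 radius err 0.001037507736206117 [-1.41455115 -1.29777288 -3.17300585] [-0.25392028  0.58599798  0.0499072 ] 0.007187797620096901 78.78238320350647
```

Works well: tool pitch and lid angle agree at 12.5°. I'll continue by 32.5°.

```bash
python3 -m pendant '[{"dx":0,"dy":-0.0008,"dz":-0.0049,"rx":-1.25,"ry":0,"rz":0,"hand":0.0},{"dx":0,"dy":-0.0016,"dz":-0.0098,"rx":-2.5,"ry":0,"rz":0,"hand":0.0},{"dx":0,"dy":-0.0016,"dz":-0.0098,"rx":-2.5,"ry":0,"rz":0,"hand":0.0},{"dx":0,"dy":-0.0016,"dz":-0.0098,"rx":-2.5,"ry":0,"rz":0,"hand":0.0},{"dx":0,"dy":-0.0016,"dz":-0.0098,"rx":-2.5,"ry":0,"rz":0,"hand":0.0},{"dx":0,"dy":-0.0016,"dz":-0.0098,"rx":-2.5,"ry":0,"rz":0,"hand":0.0},{"dx":0,"dy":-0.0016,"dz":-0.0098,"rx":-2.5,"ry":0,"rz":0,"hand":0.0},{"dx":0,"dy":-0.0016,"dz":-0.0098,"rx":-2.5,"ry":0,"rz":0,"hand":0.0},{"dx":0,"dy":-0.0008,"dz":-0.0049,"rx":-1.25,"ry":0,"rz":0,"hand":0.0},{"dx":0,"dy":0,"dz":0,"rx":0,"ry":0,"rz":0,"hand":0.0}]'; python3 a.py
```

```text
clock: 12.15
position: [0.5623, 0.1705, 0.2337]
ee_rot: [0.165, 0.567, 0.775, 0.226]
contact_force: [-1.7, -1.6, -4.3]
width: 0.0073
gripper_force: 79.1
tool pitch 32.48157801695011 lid by position 32.24344097559898 radius err 0.0008467985054913807 [-1.6784947  -1.56585417 -4.3453503 ] [-0.42421134  0.86803294 -0.01961031] 0.0072600591699055785 79.11855340003967
```

```bash
python3 -m pendant '[{"dx":0,"dy":-0.0008,"dz":-0.0049,"rx":-1.25,"ry":0,"rz":0,"hand":0.0},{"dx":0,"dy":-0.0016,"dz":-0.0098,"rx":-2.5,"ry":0,"rz":0,"hand":0.0},{"dx":0,"dy":-0.0016,"dz":-0.0098,"rx":-2.5,"ry":0,"rz":0,"hand":0.0},{"dx":0,"dy":-0.0016,"dz":-0.0098,"rx":-2.5,"ry":0,"rz":0,"hand":0.0},{"dx":0,"dy":-0.0016,"dz":-0.0098,"rx":-2.5,"ry":0,"rz":0,"hand":0.0},{"dx":0,"dy":-0.0008,"dz":-0.0049,"rx":-1.25,"ry":0,"rz":0,"hand":0.0},{"dx":0,"dy":0,"dz":0,"rx":0,"ry":0,"rz":0,"hand":0.0},{"dx":0,"dy":0,"dz":0,"rx":0,"ry":0,"rz":0,"hand":0.0},{"dx":0,"dy":0,"dz":0,"rx":0,"ry":0,"rz":0,"hand":0.0},{"dx":0,"dy":0,"dz":0,"rx":0,"ry":0,"rz":0,"hand":0.0}]'; python3 a.py
python3 - <<'E'
from h import *
cv2.imwrite("pics/end.png",manip.get_image("side")["frame"][:,:,::-1])
E
```

```text
clock: 12.98
position: [0.5292, 0.16, 0.2666]
ee_rot: [0.225, 0.546, 0.746, 0.308]
contact_force: [-1.2, -4.8, -6.9]
width: 0.0068
gripper_force: 79.4
tool pitch 44.85683256047186 lid by position 44.30075723265259 radius err 0.0007005933549683596 [-1.20275793 -4.75804786 -6.89049569] [-0.90250257  1.31763315 -0.45603292] 0.006842006819028248 79.35357213020325
```

View pics/end.png

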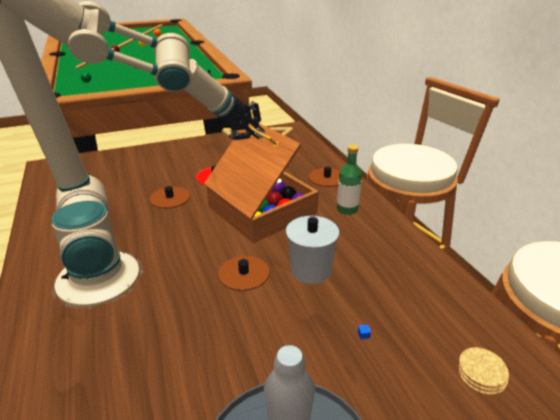

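The lid is held at about 45° with the handle in the fingers near (255,125). The cover is on the bucket at (312,235), and the bottle, tumbler and chalk are undisturbed. I'll hand it in.

```bash
python3 -c "
from rig import manip
print(abs(manip.get_state()['qd']).max()); print(manip.sign_off())"
```

```text
0.0033169773662939765
the job is handed in; nothing more can be done
None
```

The steel cover is back on the bucket, seated level and let go, and the robot is holding the case lid open at about 45° (44–45° measured); the job is handed in, though no verdict came back.

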